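# Load the marking spindle with stepped spacers

### The arm

A 6-joint arm with a two-finger parallel gripper is mounted at the origin on the work surface. World frame = base frame: x ahead of the robot, y to its left, z up, the work surface at z = 0. Lengths are in m, angles in rad, forces in N, time in s.
With the tool pointing down it reaches from about 0.375 to 0.825 m from the base axis. Payload 5.5 kg.
Tool frame: the origin (TCP) lies midway between the tips of the shut fingers; the grasp point (between the pads) lies 19 mm behind it (hold_point_z is the distance from the TCP to the grasp point, in m); z points along the fingers, y is the line along which they close (so a half turn about z gives the same grasp; the last joint's range is limited). The gripper opens to 85 mm and grips with 20 to 120 N. Pads are 22 mm wide; open, the fingers measure 114 mm over their backs; the gripper's body (76 mm by 85 mm) begins 54 mm behind the grasp point. The pads swing forward as they close: fully open they stand 13 mm farther back than shut.
Start: joints at [1.349, 0.314, -0.047, 1.21, 0, 1.571], TCP at [0.132, 0.585, 0.231] pointing down, gripper open.
Joint ranges: [-2.67, 2.67], [-0.69, 1.73], [-1.03, 1.25], [-2.08, 2.16], [-1.42, 1.45], [-3.14, 3.14]. Speed limits (rad/s): [2.39, 2.39, 3.01, 3.14, 3.14, 3.14].

### API

Orientations are given as a unit quaternion [w, x, y, z].
In Python, from rig import sense, get_image, camera_info, finish_job, hold_point_z gives the robot as it stands. The module is installed in compiled form; this text tells all that it offers.
- The arm moves only by the shell command python3 -m jog 'ROWS' [FORCE]. ROWS is JSON, a list of rows, each an object of numbers: "grip": the closure, from 0 (fully open) to 1 (shut); "tx", "ty", "tz": the shift along the tool's x, y, z in cm; "twist": the turn about the tool's z in rad. In form: [{"grip": .., "tx": .., "ty": .., "tz": .., "twist": ..}, ...]. A call has 1 to 20 rows; each row is the pose to reach, as a shift and turn from the pose commanded when the call began, along the tool's axes at that moment; what a row does not reach only later rows make up. A row lasts 1/12 s, in which the tool goes at most 41.7 mm and 7.16 degrees, less where a joint would pass 70% of its speed; a pose out of reach is approached as far as the arm can. A call with a gripper value outside its range is refused whole. The fingers move at their own pace and stop on an object; FORCE is the grip in N (left out, the last holds). Time passes only in rows, so rows that repeat a pose let the fingers close. It gives the time, the measured TCP pose, the force, the opening and the grip force at its end, in the units of the state.
- sense(): the state, without advancing time (a new reading comes with each control period).
- get_image(name): name is "scene" or "top"; returns (picture, depth): 420x560x3 uint8, red, green, blue; 420x560 float32, m along the optical axis (not along the pixel's ray), 0 where there is no reading.
- camera_info(name): a dict with "fx", "fy", "cx", "cy" (pixels), "world_from_camera" (4x4, takes a point from camera to world coordinates). Camera axes: x right, y up, looking along -z (the intrinsics and any distortion apply to the point x, -y, -z); pixel columns grow to the right and rows downward; lengths in m; the calibration is good to about 2 mm. A picture is of the moment at which its call begins. camera_info takes no time and is no camera call.
- finish_job(): hands the job in; it is judged then, once.
The state is a dict: "time": time; "q": joint angles; "dq": joint speeds; "effort": joint torques, N m; "tool_pos": TCP position; "tcp_rot": TCP orientation; "wrist_force": force on the tool from outside, world axes, zero at the start; "wrist_torque": the same for the moment, N m; "opening": finger opening in m; "gripper_force": force on a finger pad.
Only numpy, scipy, OpenCV 4.12 (cv2) and the standard library are available. Lean on these libraries where they do the work, as an engineer would, in place of code of your own. Each camera call takes 0.05 s, during which the arm holds its last target. There are 200 camera calls.

### The job

Load the three bearing spacers from the inclined pin rack onto the upright spindle of the marking bed for laser marking: first the large one, then the medium, then the small on top, each threaded fully home and lying flat so that every upper face shows. Let go of them, and leave the other things on the table where they are.

Things in the scene. Friction and masses are not known exactly. Their poses are not given: they have to be found in the camera images.
- bed: black perforated marking bed, a fixed plate 180 x 200 x 20 mm with bright strips along two edges; origin: middle of its underside, z up. An upright spindle is fixed on it near its middle
- bed_mid (a point): middle of the bed's upper face, z up. Near it stands the fixed steel spindle: foot disc 32 mm across, 10 mm high; plain shaft 16 mm in diameter, its top (1 mm chamfer) 65 mm above this point. Set by hand, its axis stands up to 6 mm off this point along each of the bed's x and y; this offset is not measured: find it by touch or sight
- rack: dark blue inclined pin rack, fixed, 300 mm wide along its y; origin: middle of its underside. The board slopes down to its front (its -x): its normal leans 30 degrees from vertical towards -x. Board 115 mm long, its middle 55 mm above the table. Three white pins, 14 mm in diameter, stand 8 mm out of it, 100 mm apart along its y; a spacer lies flat over each
- large_mid (a point): middle (on the axis, half-way up) of the large ring-shaped bearing spacer: 64 mm outside, 19 mm bore, 14 mm thick, steel, about 0.3 kg; z is the ring's axis, at the start square to the rack's sloping board
- medium_mid (a point): middle (on the axis, half-way up) of the medium ring-shaped bearing spacer: 52 mm outside, 19 mm bore, 14 mm thick, brass-coloured, about 0.2 kg; z is the ring's axis, at the start square to the rack's sloping board
- small_mid (a point): middle (on the axis, half-way up) of the small ring-shaped bearing spacer: 40 mm outside, 19 mm bore, 14 mm thick, white, about 0.05 kg; z is the ring's axis, at the start square to the rack's sloping board
- bush: bystander: copper-coloured ring 60 mm outside and 22 mm high lying between bed and rack, not one of the spacers; origin at its underside
- screwdriver: bystander: screwdriver lying on the right of the table
- wrench: bystander: wrench lying on the left of the table
- cleaner: bystander: closed bottle 140 mm high, 56 mm across, standing at the far side; origin at its underside
- tray: bystander: blue open tray 140 x 90 x 30 mm on the left; origin under its middle
- plates: bystander: stack of aluminium blanks 100 x 140 x 12 mm at the far right; origin under its middle
- tin: bystander: grey tin 60 mm high, 60 mm across, standing at the far side; origin at its underside

How it is judged:
By the outcome, as a careful person would: the job done as asked, in the order asked, and still so for the second after the job is handed in, with the robot touching nothing.
It also fails if it takes over 72 s, if anything falls off the work surface, if the arm or the gripper's body presses on something with over 40 N, if the wrist force passes 120 N, or if a joint passes its speed limit or range.

## Working session

There is one attempt and no reset: what is moved stays moved. The work goes in short steps, Python scripts to look and compute and a shell command to move; the robot and the scene stay as the last step left them, time stands still between calls to the robot, and variables do not carry over. Pictures are saved under pics/ and viewed, at most 10 in all, crops included, and the job is handed in when it is done.

```bash
mkdir -p pics; cat > h.py <<'E'
import numpy as np, cv2
from rig import *
def cam(n):
    c=camera_info(n); return c,np.array(c["world_from_camera"])
def ray(n,u,v):
    c,T=cam(n)
    K=np.array([[c["fx"],0,c["cx"]],[0,c["fy"],c["cy"]],[0,0,1]],float)
    d=np.array(c.get("distortion",c.get("dist",np.zeros(5))),float)
    p=cv2.undistortPoints(np.array([[[u,v]]],float),K,d)[0,0]
    return T[:3,3],T[:3,:3]@np.array([p[0],-p[1],-1.])
def onz(n,u,v,z):
    o,r=ray(n,u,v); return o+r*(z-o[2])/r[2]
def cloud(n,D):
    c,T=cam(n); v,u=np.indices(D.shape)
    P=np.stack([(u-c["cx"])/c["fx"]*D,-(v-c["cy"])/c["fy"]*D,-D],-1)
    return P@T[:3,:3].T+T[:3,3]
def save(im,f): cv2.imwrite("pics/"+f,im[:,:,::-1])
E
python3 - <<'E'
from h import *
for n in("scene","top"):
    print(camera_info(n)); im,D=get_image(n); save(im,n+"0.png"); np.savez(n+"0.npz",im=im,D=D)
print(sense(),hold_point_z)
E
```

```text
{'fx': 455.95414148775825, 'fy': 455.95414148775825, 'cx': 282.8035896129528, 'cy': 209.40963869728358, 'world_from_camera': array([[ 0.73790812, -0.50472951,  0.44803988,  1.1386685 ],
       [ 0.67475795,  0.53805597, -0.50517074, -0.60832577],
       [ 0.01390404,  0.67508806,  0.73760612,  0.99536142],
       [ 0.        ,  0.        ,  0.        ,  1.        ]])}
{'fx': 513.3750428776223, 'fy': 513.3750428776223, 'cx': 278.02512478489996, 'cy': 207.7312077262369, 'world_from_camera': array([[ 0.01577596,  0.99455069, -0.10305357,  0.42695058],
       [-0.99986693,  0.01611982,  0.00250471,  0.02175907],
       [ 0.00415226,  0.10300034,  0.99467265,  1.51611406],
       [ 0.        ,  0.        ,  0.        ,  1.        ]])}
{'time': 0.1, 'q': array([ 1.34903424e+00,  3.14189484e-01, -4.79458182e-02,  1.21021335e+00,
       -2.67619361e-05,  1.57078562e+00]), 'dq': array([ 1.42138005e-03, -4.95319858e-04,  2.17903140e-03,  5.89495026e-05,
        3.45078453e-04, -2.71383581e-04]), 'effort': array([ 6.72913961e-05, -5.40768850e+01,  3.40538943e+01,  1.11813925e-02,
       -3.11661847e-05,  3.46862549e-06]), 'tool_pos': array([0.13186566, 0.58480673, 0.23051489]), 'tcp_rot': array([-7.25906768e-05,  1.10648608e-01,  9.93859287e-01, -7.72875120e-04]), 'wrist_force': array([-0.53627121,  0.61239225, -0.25476054]), 'wrist_torque': array([0.0497565 , 0.01051731, 0.05335237]), 'gripper_force': 0.0, 'opening': 0.0856770015441345} 0.0187
```

View pics/scene0.png

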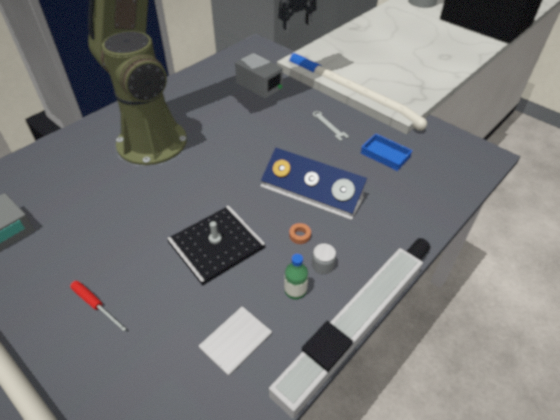

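View pics/top0.png

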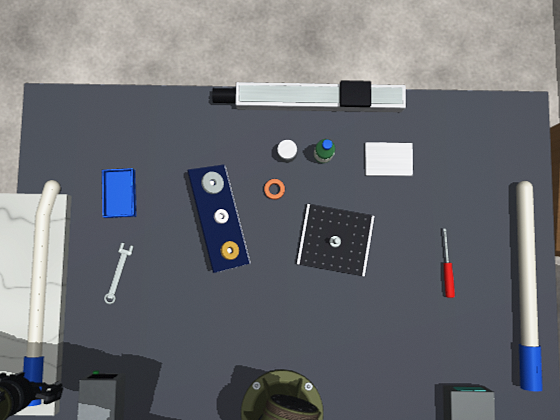

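The scene view shows the rack with brass (282,168), white (312,179) and steel (343,189) rings, and the spindle at (214,230). In the top view the rings are steel (213,182), white (221,216) and brass (230,250). The spindle is at (335,241) and the bush at (274,188).

```bash
python3 - <<'E'
from h import *
t=np.load("top0.npz");s=np.load("scene0.npz")
P=cloud("top",t["D"]);Q=cloud("scene",s["D"])
# rack board plane + yaw from blue mask
hsv=cv2.cvtColor(t["im"],cv2.COLOR_RGB2HSV)
m=cv2.inRange(hsv,(108,120,30),(130,255,140));m[:, :180]=0;m[:,260:]=0;m[:155]=0;m[280:]=0
pts=P[(m>0)&(t["D"]>0)];c=pts.mean(0);A=np.c_[pts[:,:2],np.ones(len(pts))]
k=np.linalg.lstsq(A,pts[:,2],rcond=None)[0];n=np.array([-k[0],-k[1],1]);n/=np.linalg.norm(n)
print("board n",n.round(3),"tilt",np.degrees(np.arccos(n[2])),"yaw",np.degrees(np.arctan2(-n[1],-n[0])),"c",c, len(pts))
r=cv2.minAreaRect(np.argwhere(m)[:,::-1].astype(np.float32));print(r)
def blob(im,x,y,w,f):
    sub=im[y-w:y+w,x-w:x+w]
    h=cv2.cvtColor(sub,cv2.COLOR_RGB2HSV); mm=f(h).astype(np.uint8)
    cs,_=cv2.findContours(mm,cv2.RETR_EXTERNAL,cv2.CHAIN_APPROX_NONE)
    cc=max(cs,key=cv2.contourArea);e=cv2.fitEllipse(cv2.convexHull(cc)) 
    return (e[0][0]+x-w,e[0][1]+y-w),e[1]
steel=lambda h:(h[...,1]<110)&(h[...,2]>85)
brass=lambda h:(h[...,0]<32)&(h[...,0]>10)&(h[...,1]>90)&(h[...,2]>90)
for nm,a,b,f,w in[("large",(213,182),(343,189),steel,17),("small",(221,216),(312,179),steel,14),("medium",(230,250),(282,168),brass,17)]:
    e1,s1=blob(t["im"],*a,w,f);e2,s2=blob(s["im"],*b,w,f)
    o1,r1=ray("top",*e1);o2,r2=ray("scene",*e2)
    X=np.linalg.lstsq(np.c_[r1,-r2],o2-o1,rcond=None)[0];p1=o1+r1*X[0];p2=o2+r2*X[1]
    print(nm,np.round(e1,1),np.round(s1,1),np.round(e2,1),np.round(s2,1),((p1+p2)/2).round(4),"gap",(p1-p2).round(4))
    v,u=np.round(e1[::-1]).astype(int);loc=P[v-14:v+15,u-14:u+15].reshape(-1,3)
    print("  depth",np.round(onz("top",*e1,0.07),4))
# spindle
for nm,z,img,cl,xy in[("top",.085,t,P,(335,241)),("scene",.085,s,Q,(214,230))]:
    x,y=xy;sub=cl[y-25:y+25,x-25:x+25].reshape(-1,3);q=sub[(sub[:,2]>.07)&(sub[:,2]<.1)]
    print(nm,"spindle pts",len(q),q.mean(0) if len(q) else 0)
x,y=335,241;save(cv2.resize(np.hstack([t["im"][y-40:y+40,x-40:x+40],s["im"][190:270,174:254]]),None,fx=5,fy=5,interpolation=cv2.INTER_NEAREST),"sp.png")
E
```

```text
board n [ 0.125 -0.444  0.887] tilt 27.480565309425078 yaw 105.7758857897387 c [0.54304023 0.19041496 0.05772868] 2921
((217.53024291992188, 216.4921875), (106.2293930053711, 37.01318359375), 75.52970886230469)
large [212.4 182.3] [21.6 22.7] [342.8 189.2] [24.9 26. ] [0.647  0.2062 0.0651] gap [0.0007 0.0006 0.0002]
  depth [0.6466 0.206  0.07  ]
small [220.8 215.9] [14.5 15. ] [311.4 178.3] [16.8 17.5] [0.551  0.1796 0.0645] gap [0.0009 0.0009 0.0002]
  depth [0.551  0.1794 0.07  ]
medium [229.4 249.9] [18.  18.3] [281.2 168.1] [16.7 17.1] [0.455  0.1526 0.0628] gap [0.0012 0.0012 0.0001]
  depth [0.4555 0.1526 0.07  ]
top spindle pts 26 [ 0.48734537 -0.14846689  0.08439903]
scene spindle pts 43 [ 0.48740527 -0.15099252  0.0816008 ]
```

View pics/sp.png

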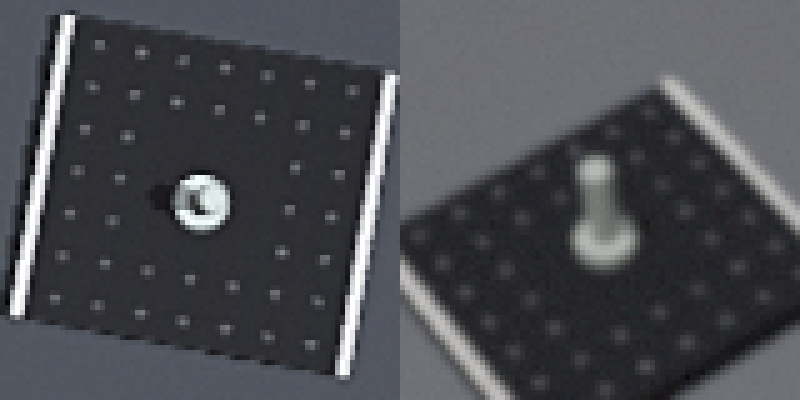

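The bed crop shows the spindle foot and shaft, with the shaft top at about (335,241) in the full top image. The rack front faces -y, and the tool needs its closing axis along the rack at 15.5°. I'll add a planner that works out the shifts, then probe the spindle by pinching it.

```bash
cat > plan.py <<'E'
# usage: plan.py x,y,z,yawdeg(of tool y) ... -> tx ty tz (cm) twist, cumulative rows needed
import sys
from h import *
from scipy.spatial.transform import Rotation as R
s=sense();p=s["tool_pos"];M=R.from_quat(s["tcp_rot"],scalar_first=True).as_matrix()
yaw=np.degrees(np.arctan2(M[1,1],M[0,1]))
print("t %.1f p"%s["time"],(p*1e3).round(1),"yaw %.2f"%yaw,"tilt",M[:2,2].round(4),"q1,6",s["q"][[0,5]].round(2),"F",s["wrist_force"].round(1),"open %.1f g %.0f"%(s["opening"]*1e3,s["gripper_force"]))
pp,py=p,yaw
for a in sys.argv[1:]:
    x,y,z,w=map(float,a.split(","));t=np.array([x,y,z])/1e3
    tw=-(w-yaw+180)%360
    tw=-((w-yaw+180)%360-180)
    print(a,"->",(M.T@(t-p)*100).round(2),"twist %.3f"%np.radians(tw),"rows %.1f"%max(np.linalg.norm(t-pp)/.0417,abs(w-py)/7.16));pp,py=t,w
E
python3 plan.py 550,300,220,15.5 488,-149,180,15.5
```

```text
t 0.1 p [131.9 584.8 230.5] yaw 77.29 tilt [-0.0003 -0.0015] q1,6 [1.35 1.57] F [-0.5  0.6 -0.3] open 85.7 g 0
550,300,220,15.5 -> [-47.05 -18.59   1.08] twist 1.079 rows 12.1
488,-149,180,15.5 -> [-50.88 -63.74   5.15] twist 1.079 rows 10.9
```

```bash
python3 -m jog '[{"grip":0,"tx":-47.05,"ty":-18.6,"tz":1.1,"twist":1.079},{"grip":0,"tx":-47.05,"ty":-18.6,"tz":1.1,"twist":1.079},{"grip":0,"tx":-47.05,"ty":-18.6,"tz":1.1,"twist":1.079},{"grip":0,"tx":-47.05,"ty":-18.6,"tz":1.1,"twist":1.079},{"grip":0,"tx":-47.05,"ty":-18.6,"tz":1.1,"twist":1.079},{"grip":0,"tx":-47.05,"ty":-18.6,"tz":1.1,"twist":1.079},{"grip":0,"tx":-47.05,"ty":-18.6,"tz":1.1,"twist":1.079},{"grip":0,"tx":-47.05,"ty":-18.6,"tz":1.1,"twist":1.079},{"grip":0,"tx":-47.05,"ty":-18.6,"tz":1.1,"twist":1.079},{"grip":0,"tx":-50.9,"ty":-63.7,"tz":5.1,"twist":1.079},{"grip":0,"tx":-50.9,"ty":-63.7,"tz":5.1,"twist":1.079},{"grip":0,"tx":-50.9,"ty":-63.7,"tz":5.1,"twist":1.079},{"grip":0,"tx":-50.9,"ty":-63.7,"tz":5.1,"twist":1.079},{"grip":0,"tx":-50.9,"ty":-63.7,"tz":5.1,"twist":1.079},{"grip":0,"tx":-50.9,"ty":-63.7,"tz":5.1,"twist":1.079},{"grip":0,"tx":-50.9,"ty":-63.7,"tz":5.1,"twist":1.079},{"grip":0,"tx":-50.9,"ty":-63.7,"tz":5.1,"twist":1.079},{"grip":0,"tx":-50.9,"ty":-63.7,"tz":5.1,"twist":1.079},{"grip":0,"tx":-50.9,"ty":-63.7,"tz":5.1,"twist":1.079},{"grip":0,"tx":-50.9,"ty":-63.7,"tz":5.1,"twist":1.079}]' 20; python3 plan.py 488,-149,180,15.5 488,-149,60,15.5
```

```text
time: 1.77
tool_pos: [0.4819, -0.0829, 0.1856]
tcp_rot: [-0.0, 0.606, 0.796, 0.0]
wrist_force: [0.8, 1.2, -0.2]
opening: 0.0854
gripper_force: 0.0
t 1.8 p [481.9 -82.9 185.6] yaw 15.47 tilt [-0.      0.0001] q1,6 [-0.17  1.13] F [ 0.8  1.2 -0.2] open 85.4 g 0
488,-149,180,15.5 -> [-6.54 -1.18  0.56] twist -0.001 rows 1.6
488,-149,60,15.5 -> [-6.54 -1.18 12.56] twist -0.001 rows 2.9
```

```bash
python3 -m jog '[{"grip":0,"tx":-6.54,"ty":-1.18,"tz":0.6},{"grip":0.3,"tx":-6.54,"ty":-1.18,"tz":0.6},{"grip":0.4,"tx":-6.54,"ty":-1.18,"tz":12.5},{"grip":0.4,"tx":-6.54,"ty":-1.18,"tz":12.5},{"grip":0.4,"tx":-6.54,"ty":-1.18,"tz":12.5},{"grip":0.4,"tx":-6.54,"ty":-1.18,"tz":12.5},{"grip":1,"tx":-6.54,"ty":-1.18,"tz":12.5},{"grip":1,"tx":-6.54,"ty":-1.18,"tz":12.5},{"grip":1,"tx":-6.54,"ty":-1.18,"tz":12.5},{"grip":1,"tx":-6.54,"ty":-1.18,"tz":12.5},{"grip":1,"tx":-6.54,"ty":-1.18,"tz":12.5},{"grip":1,"tx":-6.54,"ty":-1.18,"tz":12.5}]' 20; python3 plan.py 488,-149,60,15.5
```

```text
t 1.8 p [481.9 -82.9 185.6] yaw 15.47 tilt [-0.      0.0001] q1,6 [-0.17  1.13] F [ 0.8  1.2 -0.2] open 85.4 g 0
488,-149,60,15.5 -> [-6.54 -1.18 12.56] twist -0.001 rows 3.4$[0]: bad value
```

```bash
python3 -m jog '[{"grip":0,"tx":-6.54,"ty":-1.18,"tz":0.6,"twist":0},{"grip":0.3,"tx":-6.54,"ty":-1.18,"tz":0.6,"twist":0},{"grip":0.4,"tx":-6.54,"ty":-1.18,"tz":12.5,"twist":0},{"grip":0.4,"tx":-6.54,"ty":-1.18,"tz":12.5,"twist":0},{"grip":0.4,"tx":-6.54,"ty":-1.18,"tz":12.5,"twist":0},{"grip":0.4,"tx":-6.54,"ty":-1.18,"tz":12.5,"twist":0},{"grip":1,"tx":-6.54,"ty":-1.18,"tz":12.5,"twist":0},{"grip":1,"tx":-6.54,"ty":-1.18,"tz":12.5,"twist":0},{"grip":1,"tx":-6.54,"ty":-1.18,"tz":12.5,"twist":0},{"grip":1,"tx":-6.54,"ty":-1.18,"tz":12.5,"twist":0},{"grip":1,"tx":-6.54,"ty":-1.18,"tz":12.5,"twist":0},{"grip":1,"tx":-6.54,"ty":-1.18,"tz":12.5,"twist":0}]' 20; python3 plan.py 488,-149,60,15.5
```

```text
time: 2.77
tool_pos: [0.4866, -0.1483, 0.0629]
tcp_rot: [0.0, 0.606, 0.796, -0.002]
wrist_force: [-9.4, -4.3, 4.4]
opening: 0.0141
gripper_force: 19.9
t 2.8 p [ 486.6 -148.3   62.9] yaw 15.44 tilt [-0.0029 -0.0039] q1,6 [-0.29  1.01] F [-9.4 -4.3  4.4] open 14.1 g 20
488,-149,60,15.5 -> [-0.1   0.12  0.29] twist -0.001 rows 0.1
```

```bash
python3 -m jog '[{"grip":0.7,"tx":0,"ty":-0.18,"tz":0,"twist":0},{"grip":0.7,"tx":0,"ty":-0.18,"tz":0,"twist":0},{"grip":1,"tx":0,"ty":-0.18,"tz":0,"twist":0},{"grip":1,"tx":0,"ty":-0.18,"tz":0,"twist":0},{"grip":1,"tx":0,"ty":-0.18,"tz":0,"twist":0},{"grip":1,"tx":0,"ty":-0.18,"tz":0,"twist":0}]' 20; python3 plan.py 488,-149,60,15.5
```

```text
time: 3.27
tool_pos: [0.4866, -0.1484, 0.0626]
tcp_rot: [0.001, 0.606, 0.796, -0.001]
wrist_force: [-7.1, -2.3, 11.0]
opening: 0.0143
gripper_force: 21.0
t 3.3 p [ 486.6 -148.4   62.6] yaw 15.46 tilt [ 0.     -0.0026] q1,6 [-0.29  1.01] F [-7.1 -2.3 11. ] open 14.3 g 21
488,-149,60,15.5 -> [-0.09  0.12  0.26] twist -0.001 rows 0.1
```

```bash
python3 -m jog '[{"grip":0.3,"tx":0,"ty":0,"tz":0,"twist":0},{"grip":0.3,"tx":0,"ty":0,"tz":0,"twist":0},{"grip":0.3,"tx":0,"ty":0,"tz":0,"twist":-1.571},{"grip":0.3,"tx":0,"ty":0,"tz":0,"twist":-1.571},{"grip":0.3,"tx":0,"ty":0,"tz":0,"twist":-1.571},{"grip":0.3,"tx":0,"ty":0,"tz":0,"twist":-1.571},{"grip":0.3,"tx":0,"ty":0,"tz":0,"twist":-1.571},{"grip":0.3,"tx":0,"ty":0,"tz":0,"twist":-1.571},{"grip":0.3,"tx":0,"ty":0,"tz":0,"twist":-1.571},{"grip":0.3,"tx":0,"ty":0,"tz":0,"twist":-1.571},{"grip":0.3,"tx":0,"ty":0,"tz":0,"twist":-1.571},{"grip":0.3,"tx":0,"ty":0,"tz":0,"twist":-1.571},{"grip":0.4,"tx":0,"ty":0,"tz":0,"twist":-1.571},{"grip":0.6,"tx":0,"ty":0,"tz":0,"twist":-1.571},{"grip":0.8,"tx":0,"ty":0,"tz":0,"twist":-1.571},{"grip":1,"tx":0,"ty":0,"tz":0,"twist":-1.571},{"grip":1,"tx":0,"ty":0,"tz":0,"twist":-1.571},{"grip":1,"tx":0,"ty":0,"tz":0,"twist":-1.571},{"grip":1,"tx":0,"ty":0,"tz":0,"twist":-1.571},{"grip":1,"tx":0,"ty":0,"tz":0,"twist":-1.571}]' 20; python3 plan.py 488,-149,60,105.5
```

```text
time: 4.93
tool_pos: [0.4872, -0.1462, 0.0613]
tcp_rot: [0.001, -0.134, 0.991, 0.001]
wrist_force: [-0.8, 5.4, 4.6]
opening: 0.0143
gripper_force: 20.4
t 4.9 p [ 487.2 -146.2   61.3] yaw 105.41 tilt [0.0011 0.0027] q1,6 [-0.29 -0.56] F [-0.8  5.4  4.6] open 14.3 g 20
488,-149,60,105.5 -> [ 0.   -0.29  0.13] twist -0.002 rows 0.1
```

```bash
python3 -m jog '[{"grip":0.7,"tx":0,"ty":0.15,"tz":0,"twist":0},{"grip":0.7,"tx":0,"ty":0.15,"tz":0,"twist":0},{"grip":1,"tx":0,"ty":0.15,"tz":0,"twist":0},{"grip":1,"tx":0,"ty":0.15,"tz":0,"twist":0},{"grip":1,"tx":0,"ty":0.15,"tz":0,"twist":0},{"grip":1,"tx":0,"ty":0.15,"tz":0,"twist":0}]' 20; python3 plan.py 488,-149,60,105.5
```

```text
time: 5.43
tool_pos: [0.4865, -0.1464, 0.0609]
tcp_rot: [0.0, -0.134, 0.991, -0.0]
wrist_force: [-0.0, -0.5, 1.7]
opening: 0.0146
gripper_force: 20.3
t 5.4 p [ 486.5 -146.4   60.9] yaw 105.46 tilt [ 0.0004 -0.0005] q1,6 [-0.29 -0.56] F [-0.  -0.5  1.7] open 14.6 g 20
488,-149,60,105.5 -> [-0.07 -0.29  0.09] twist -0.001 rows 0.1
```

```bash
python3 plan.py 486,-146.5,170,105.5 646,206,120,15.5 646,206,49,15.5
```

```text
t 5.4 p [ 486.5 -146.4   60.9] yaw 105.46 tilt [ 0.0004 -0.0005] q1,6 [-0.29 -0.56] F [-0.  -0.5  1.7] open 14.6 g 20
486,-146.5,170,105.5 -> [  0.05  -0.   -10.91] twist -0.001 rows 2.6
646,206,120,15.5 -> [-24.76  29.71  -5.92] twist 1.570 rows 12.6
646,206,49,15.5 -> [-24.76  29.71   1.18] twist 1.570 rows 1.7
```

```bash
python3 -m jog '[{"grip":0.6,"tx":0,"ty":0,"tz":0,"twist":0},{"grip":0,"tx":0,"ty":0,"tz":-4,"twist":0},{"grip":0,"tx":0,"ty":0,"tz":-11,"twist":0},{"grip":0,"tx":0,"ty":0,"tz":-11,"twist":0},{"grip":0,"tx":-24.8,"ty":29.7,"tz":-6,"twist":1.57},{"grip":0,"tx":-24.8,"ty":29.7,"tz":-6,"twist":1.57},{"grip":0,"tx":-24.8,"ty":29.7,"tz":-6,"twist":1.57},{"grip":0,"tx":-24.8,"ty":29.7,"tz":-6,"twist":1.57},{"grip":0,"tx":-24.8,"ty":29.7,"tz":-6,"twist":1.57},{"grip":0,"tx":-24.8,"ty":29.7,"tz":-6,"twist":1.57},{"grip":0,"tx":-24.8,"ty":29.7,"tz":-6,"twist":1.57},{"grip":0,"tx":-24.8,"ty":29.7,"tz":-6,"twist":1.57},{"grip":0,"tx":-24.8,"ty":29.7,"tz":-6,"twist":1.57},{"grip":0,"tx":-24.8,"ty":29.7,"tz":-6,"twist":1.57},{"grip":0,"tx":-24.8,"ty":29.7,"tz":-6,"twist":1.57},{"grip":0,"tx":-24.8,"ty":29.7,"tz":-6,"twist":1.57},{"grip":0,"tx":-24.8,"ty":29.7,"tz":-6,"twist":1.57},{"grip":0,"tx":-24.8,"ty":29.7,"tz":-6,"twist":1.57}]' 20; python3 plan.py 646,206,120,15.5 646,206,65,15.5 646,206,50,15.5
```

```text
time: 6.93
tool_pos: [0.6457, 0.2067, 0.1201]
tcp_rot: [-0.0, 0.606, 0.795, -0.0]
wrist_force: [-0.5, -0.3, -0.0]
opening: 0.0856
gripper_force: 0.0
t 6.9 p [645.7 206.7 120.1] yaw 15.38 tilt [-0.0011 -0.0003] q1,6 [0.31 1.61] F [-0.5 -0.3 -0. ] open 85.6 g 0
646,206,120,15.5 -> [-0.07  0.01  0.01] twist -0.002 rows 0.0
646,206,65,15.5 -> [-0.07  0.02  5.51] twist -0.002 rows 1.3
646,206,50,15.5 -> [-0.07  0.02  7.01] twist -0.002 rows 0.4
```

```bash
python3 -m jog '[{"grip":0,"tx":0,"ty":0,"tz":4,"twist":0},{"grip":0,"tx":0,"ty":0,"tz":6,"twist":0},{"grip":0,"tx":0,"ty":0,"tz":6.5,"twist":0},{"grip":0,"tx":0,"ty":0,"tz":7,"twist":0},{"grip":0.15,"tx":0,"ty":0,"tz":7,"twist":0},{"grip":0.3,"tx":0,"ty":0,"tz":7,"twist":0},{"grip":0.6,"tx":0,"ty":0,"tz":7,"twist":0},{"grip":1,"tx":0,"ty":0,"tz":7,"twist":0},{"grip":1,"tx":0,"ty":0,"tz":7,"twist":0}]' 40; python3 plan.py
```

```text
time: 7.68
tool_pos: [0.6474, 0.2066, 0.0529]
tcp_rot: [0.001, 0.605, 0.796, 0.001]
wrist_force: [-0.2, -1.7, 6.1]
opening: 0.0623
gripper_force: 44.0
t 7.7 p [647.4 206.6  52.9] yaw 15.53 tilt [0.0031 0.0006] q1,6 [0.31 1.61] F [-0.2 -1.7  6.1] open 62.3 g 44
```

```bash
python3 -m jog '[{"grip":1,"tx":-0.5,"ty":0,"tz":-0.87,"twist":0},{"grip":1,"tx":-1,"ty":0,"tz":-1.73,"twist":0},{"grip":1,"tx":-1.5,"ty":0,"tz":-4,"twist":0},{"grip":1,"tx":-1.5,"ty":0,"tz":-6,"twist":0},{"grip":1,"tx":-1.5,"ty":0,"tz":-6,"twist":0}]' 40; python3 plan.py 600,100,110,15.5 470,35,90,15.5
python3 - <<'E'
from h import *
im,D=get_image("scene");save(cv2.resize(im[80:240,240:440],None,fx=4,fy=4),"lift.png")
E
```

```text
time: 8.1
tool_pos: [0.6528, 0.1917, 0.1157]
tcp_rot: [0.002, 0.605, 0.796, 0.002]
wrist_force: [1.8, 0.9, -2.4]
opening: 0.0623
gripper_force: 45.0
t 8.1 p [652.8 191.7 115.7] yaw 15.49 tilt [0.0062 0.0014] q1,6 [0.29 1.59] F [ 1.8  0.9 -2.4] open 62.3 g 45
600,100,110,15.5 -> [-7.43 -7.54  0.53] twist -0.000 rows 2.5
470,35,90,15.5 -> [-10.22 -21.82   2.44] twist -0.000 rows 3.5
```

View pics/lift.png

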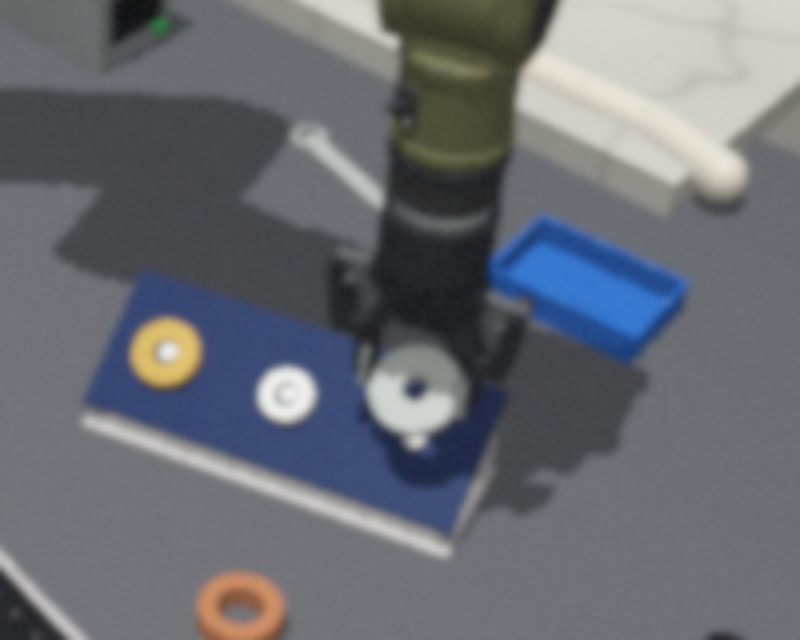

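The large ring is held, still tilted at 30°. Next I'll set it on the free table spot between bed and rack so it lies flat.

```bash
python3 -m jog '[{"grip":1,"tx":-7.4,"ty":-7.5,"tz":0.5,"twist":0},{"grip":1,"tx":-7.4,"ty":-7.5,"tz":0.5,"twist":0},{"grip":1,"tx":-7.4,"ty":-7.5,"tz":0.5,"twist":0},{"grip":1,"tx":-10.2,"ty":-21.8,"tz":2.4,"twist":0},{"grip":1,"tx":-10.2,"ty":-21.8,"tz":2.4,"twist":0},{"grip":1,"tx":-10.2,"ty":-21.8,"tz":2.4,"twist":0},{"grip":1,"tx":-10.2,"ty":-21.8,"tz":2.4,"twist":0},{"grip":1,"tx":-10.2,"ty":-21.8,"tz":6,"twist":0},{"grip":1,"tx":-10.2,"ty":-21.8,"tz":8.5,"twist":0},{"grip":1,"tx":-10.2,"ty":-21.8,"tz":9.5,"twist":0},{"grip":1,"tx":-10.2,"ty":-21.8,"tz":9.8,"twist":0},{"grip":1,"tx":-10.2,"ty":-21.8,"tz":10.1,"twist":0},{"grip":1,"tx":-10.2,"ty":-21.8,"tz":10.1,"twist":0}]' 20; python3 plan.py
```

```text
time: 9.23
tool_pos: [0.466, 0.0355, 0.0097]
tcp_rot: [-0.001, 0.605, 0.796, -0.001]
wrist_force: [-4.6, 0.5, 4.8]
opening: 0.0625
gripper_force: 44.9
t 9.2 p [466.   35.5   9.7] yaw 15.55 tilt [-0.0031  0.0002] q1,6 [0.08 1.38] F [-4.6  0.5  4.8] open 62.5 g 45
```

```bash
python3 -m jog '[{"grip":1,"tx":0,"ty":0,"tz":0.3,"twist":0},{"grip":1,"tx":0,"ty":0,"tz":0.5,"twist":0},{"grip":1,"tx":0,"ty":0,"tz":0.5,"twist":0},{"grip":0.1,"tx":0,"ty":0,"tz":0.5,"twist":0},{"grip":0,"tx":0,"ty":0,"tz":0.5,"twist":0},{"grip":0,"tx":0,"ty":0,"tz":0.3,"twist":0},{"grip":0,"tx":0,"ty":0,"tz":0.3,"twist":0}]' 20; python3 plan.py
python3 - <<'E'
from h import *
im,D=get_image("scene");save(cv2.resize(im[140:280,200:400],None,fx=4,fy=4),"down.png")
E
```

```text
time: 9.82
tool_pos: [0.4681, 0.0352, 0.0074]
tcp_rot: [0.001, 0.605, 0.796, 0.0]
wrist_force: [-0.1, 0.6, -0.3]
opening: 0.0855
gripper_force: 0.0
t 9.8 p [468.1  35.2   7.4] yaw 15.53 tilt [ 0.0012 -0.0003] q1,6 [0.08 1.38] F [-0.1  0.6 -0.3] open 85.5 g 0
```

View pics/down.png

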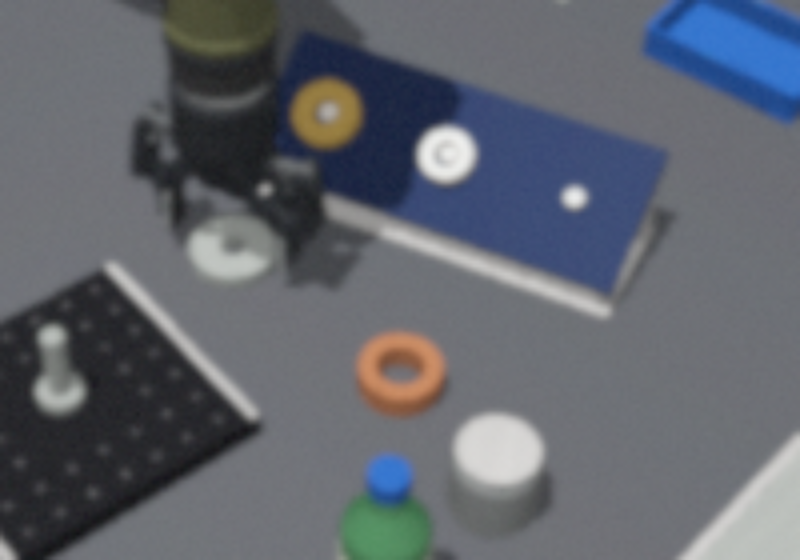

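The ring lies flat at crop (232,247). Next I'll probe the fingertip height beside it.

```bash
python3 -m jog '[{"grip":0.15,"tx":0,"ty":0.1,"tz":0.5,"twist":0},{"grip":0.15,"tx":0,"ty":0.1,"tz":0.74,"twist":0},{"grip":0.15,"tx":0,"ty":0.1,"tz":0.74,"twist":0}]' 20;  python3 -m jog '[{"grip":0.15,"tx":0,"ty":0,"tz":0.3,"twist":0},{"grip":0.15,"tx":0,"ty":0,"tz":0.3,"twist":0},{"grip":0.15,"tx":0,"ty":0,"tz":0.3,"twist":0}]' 20; python3 plan.py
```

```text
time: 10.12
tool_pos: [0.4678, 0.0354, -0.0013]
tcp_rot: [-0.0, 0.605, 0.796, -0.0]
wrist_force: [0.3, -0.4, 0.4]
opening: 0.0726
gripper_force: 0.0
time: 10.37
tool_pos: [0.468, 0.0355, -0.0039]
tcp_rot: [-0.0, 0.605, 0.796, -0.0]
wrist_force: [-0.1, -0.3, -0.0]
opening: 0.073
gripper_force: 0.0
t 10.4 p [468.   35.5  -3.9] yaw 15.52 tilt [-0.0006 -0.0001] q1,6 [0.08 1.38] F [-0.1 -0.3 -0. ] open 73.0 g 0
```

```bash
python3 -m jog '[{"grip":0.3,"tx":0,"ty":0,"tz":0.1,"twist":0},{"grip":1,"tx":0,"ty":0,"tz":0.1,"twist":0},{"grip":1,"tx":0,"ty":0,"tz":0.1,"twist":0},{"grip":1,"tx":0,"ty":0,"tz":0.1,"twist":0}]' 20; python3 plan.py
```

```text
time: 10.7
tool_pos: [0.4682, 0.0355, -0.0041]
tcp_rot: [0.0, 0.605, 0.796, -0.0]
wrist_force: [-2.4, -0.2, 7.3]
opening: 0.0642
gripper_force: 20.2
t 10.7 p [468.2  35.5  -4.1] yaw 15.53 tilt [ 0.     -0.0002] q1,6 [0.08 1.38] F [-2.4 -0.2  7.3] open 64.2 g 20
```

```bash
python3 -m jog '[{"grip":0,"tx":0,"ty":0,"tz":0,"twist":0},{"grip":0,"tx":0,"ty":0,"tz":-0.2,"twist":0},{"grip":0,"tx":0,"ty":0,"tz":-0.2,"twist":-1.571},{"grip":0,"tx":0,"ty":0,"tz":-0.2,"twist":-1.571},{"grip":0,"tx":0,"ty":0,"tz":-0.2,"twist":-1.571},{"grip":0,"tx":0,"ty":0,"tz":-0.2,"twist":-1.571},{"grip":0,"tx":0,"ty":0,"tz":-0.2,"twist":-1.571},{"grip":0,"tx":0,"ty":0,"tz":-0.2,"twist":-1.571},{"grip":0,"tx":0,"ty":0,"tz":-0.2,"twist":-1.571},{"grip":0,"tx":0,"ty":0,"tz":-0.2,"twist":-1.571},{"grip":0,"tx":0,"ty":0,"tz":-0.2,"twist":-1.571},{"grip":0,"tx":0,"ty":0,"tz":-0.2,"twist":-1.571},{"grip":0,"tx":0,"ty":0,"tz":0,"twist":-1.571},{"grip":0.15,"tx":0,"ty":0,"tz":0,"twist":-1.571},{"grip":0.3,"tx":0,"ty":0,"tz":0,"twist":-1.571},{"grip":1,"tx":0,"ty":0,"tz":0,"twist":-1.571},{"grip":1,"tx":0,"ty":0,"tz":0,"twist":-1.571},{"grip":1,"tx":0,"ty":0,"tz":0,"twist":-1.571}]' 30; python3 plan.py 468,35.5,110,105.5 486,-146.6,110,105.5
```

```text
time: 12.2
tool_pos: [0.4684, 0.0359, -0.0043]
tcp_rot: [0.0, -0.135, 0.991, 0.0]
wrist_force: [-1.4, 2.1, 4.2]
opening: 0.0617
gripper_force: 33.3
t 12.2 p [468.4  35.9  -4.3] yaw 105.50 tilt [0.0001 0.0009] q1,6 [ 0.08 -0.19] F [-1.4  2.1  4.2] open 61.7 g 33
468,35.5,110,105.5 -> [  0.04  -0.02 -11.43] twist 0.000 rows 2.7
486,-146.6,110,105.5 -> [  3.18 -18.05 -11.45] twist 0.000 rows 4.4
```

```bash
python3 -m jog '[{"grip":1,"tx":0,"ty":0,"tz":-4,"twist":0},{"grip":1,"tx":0,"ty":0,"tz":-8,"twist":0},{"grip":1,"tx":0,"ty":0,"tz":-10.5,"twist":0},{"grip":1,"tx":3.2,"ty":-18,"tz":-10.5,"twist":0},{"grip":1,"tx":3.2,"ty":-18,"tz":-10.5,"twist":0},{"grip":1,"tx":3.2,"ty":-18,"tz":-10.5,"twist":0},{"grip":1,"tx":3.2,"ty":-18,"tz":-10.5,"twist":0},{"grip":1,"tx":3.2,"ty":-18,"tz":-10.5,"twist":0},{"grip":1,"tx":3.2,"ty":-18,"tz":-10.5,"twist":0},{"grip":1,"tx":3.2,"ty":-18,"tz":-10.5,"twist":0}]' 40; python3 plan.py 486,-146.6,86,105.5  486,-146.6,72,105.5
```

```text
time: 13.03
tool_pos: [0.4849, -0.1474, 0.0997]
tcp_rot: [-0.001, -0.134, 0.991, 0.0]
wrist_force: [-0.2, 1.4, -3.1]
opening: 0.0613
gripper_force: 51.1
t 13.0 p [ 484.9 -147.4   99.7] yaw 105.36 tilt [-0.0014  0.0002] q1,6 [-0.29 -0.56] F [-0.2  1.4 -3.1] open 61.3 g 51
486,-146.6,86,105.5 -> [-0.12  0.05  1.37] twist -0.003 rows 0.3
486,-146.6,72,105.5 -> [-0.13  0.05  2.77] twist -0.003 rows 0.3
```

```bash
python3 -m jog '[{"grip":1,"tx":0,"ty":0,"tz":1.2,"twist":0},{"grip":1,"tx":0,"ty":0,"tz":1.2,"twist":0},{"grip":1,"tx":0,"ty":0,"tz":1.2,"twist":0}]' 40; python3 plan.py 486,-146.6,86,105.5
```

```text
time: 13.28
tool_pos: [0.4844, -0.1452, 0.0876]
tcp_rot: [-0.001, -0.136, 0.991, 0.001]
wrist_force: [-0.7, 1.2, -2.5]
opening: 0.0615
gripper_force: 51.1
t 13.3 p [ 484.4 -145.2   87.6] yaw 105.60 tilt [-0.0026  0.0008] q1,6 [-0.29 -0.56] F [-0.7  1.2 -2.5] open 61.5 g 51
486,-146.6,86,105.5 -> [-0.12 -0.18  0.16] twist 0.002 rows 0.1
```

```bash
python3 - <<'E'
from h import *
o=[]
for n,b in(("scene",(170,270,164,264)),("top",(195,295,285,385))):
    im,D=get_image(n);o.append(cv2.resize(im[b[0]:b[1],b[2]:b[3]],(400,400),interpolation=cv2.INTER_CUBIC))
save(np.hstack(o),"hover.png")
E
python3 plan.py 486,-146.6,86,105.5
```

```text
t 13.4 p [ 485.5 -145.6   88.5] yaw 105.60 tilt [-0.0006  0.0001] q1,6 [-0.29 -0.56] F [ 0.8  0.8 -2.6] open 61.3 g 51
486,-146.6,86,105.5 -> [-0.02 -0.11  0.25] twist 0.002 rows 0.1
```

View pics/hover.png

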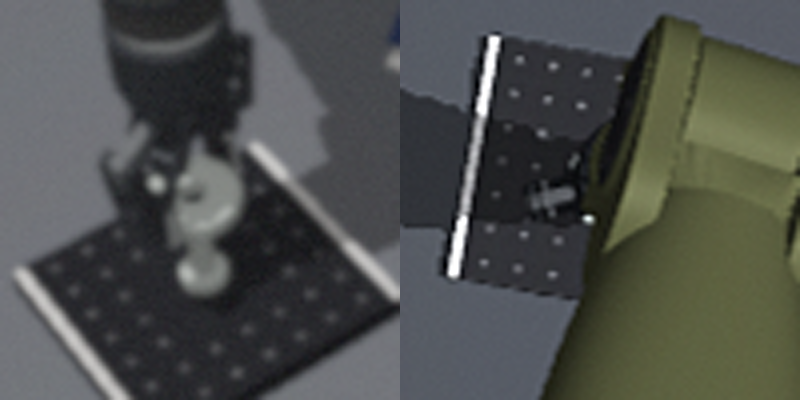

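The scene crop shows the ring at (208,190) looking tilted. I'll fit a plane to its depth points.

```bash
cat > ringfit.py <<'E'
from h import *
import sys
s=sense();p=s["tool_pos"]
im,D=get_image("scene");Q=cloud("scene",D)
h=cv2.cvtColor(im,cv2.COLOR_RGB2HSV)
m=(h[...,1]<80)&(h[...,2]>110)&(D>0)&(np.linalg.norm(Q[...,:2]-p[:2],axis=-1)<.06)&(Q[...,2]>p[2]-.03)&(Q[...,2]<p[2]+.06)
X=Q[m];print(len(X))
best=None;rng=np.random.default_rng(0)
for i in range(300):
    a=X[rng.choice(len(X),3,False)];n=np.cross(a[1]-a[0],a[2]-a[0]);n/=np.linalg.norm(n)+1e-12
    k=abs((X-a[0])@n)<.002
    if best is None or k.sum()>best.sum(): best=k
Y=X[best];c=Y.mean(0);n=np.linalg.svd(Y-c)[2][2];n*=np.sign(n[2])
print(best.sum(),"c",c.round(4),"n",n.round(3),"tilt",np.degrees(np.arccos(n[2])).round(1),"ext",(Y.max(0)-Y.min(0)).round(3),"tcp",p.round(4))
E
python3 ringfit.py
```

```text
234
154 c [ 0.4933 -0.1424  0.1065] n [0.038 0.014 0.999] tilt 2.3 ext [0.058 0.057 0.006] tcp [ 0.4855 -0.1456  0.0885]
```

The plane fit gives 2° tilt, so the ring is level and its bottom is 4 mm above the TCP. I'll thread it now.

```bash
python3 -m jog '[{"grip":1,"tx":-0.05,"ty":-0.1,"tz":0,"twist":0},{"grip":1,"tx":-0.05,"ty":-0.1,"tz":0.4,"twist":0},{"grip":1,"tx":-0.05,"ty":-0.1,"tz":0.8,"twist":0},{"grip":1,"tx":-0.05,"ty":-0.1,"tz":1.2,"twist":0},{"grip":1,"tx":-0.05,"ty":-0.1,"tz":1.4,"twist":0}]' 40; python3 plan.py 486,-146.6,72,105.5
```

```text
time: 13.85
tool_pos: [0.4859, -0.1472, 0.0736]
tcp_rot: [-0.0, -0.135, 0.991, 0.0]
wrist_force: [-0.7, -0.1, -2.8]
opening: 0.0611
gripper_force: 51.2
t 13.8 p [ 485.9 -147.2   73.6] yaw 105.53 tilt [-0.0009  0.0003] q1,6 [-0.29 -0.57] F [-0.7 -0.1 -2.8] open 61.1 g 51
486,-146.6,72,105.5 -> [-0.02  0.05  0.16] twist 0.001 rows 0.0
```

```bash
python3 -m jog '[{"grip":1,"tx":0,"ty":0.03,"tz":1,"twist":0},{"grip":1,"tx":0,"ty":0.03,"tz":2,"twist":0},{"grip":1,"tx":0,"ty":0.03,"tz":3,"twist":0},{"grip":1,"tx":0,"ty":0.03,"tz":3.8,"twist":0},{"grip":1,"tx":0,"ty":0.03,"tz":4.4,"twist":0},{"grip":1,"tx":0,"ty":0.03,"tz":4.7,"twist":0},{"grip":1,"tx":0,"ty":0.03,"tz":4.7,"twist":0}]' 40; python3 plan.py 486,-146.6,25.7,105.5
```

```text
time: 14.43
tool_pos: [0.4859, -0.1469, 0.0266]
tcp_rot: [-0.001, -0.135, 0.991, 0.0]
wrist_force: [0.7, -1.0, -2.9]
opening: 0.0614
gripper_force: 51.1
t 14.4 p [ 485.9 -146.9   26.6] yaw 105.54 tilt [-0.0012  0.0004] q1,6 [-0.29 -0.56] F [ 0.7 -1.  -2.9] open 61.4 g 51
486,-146.6,25.7,105.5 -> [-0.02  0.02  0.09] twist 0.001 rows 0.0
```

Home within 1 mm. I'll release it, lift, and go to the medium ring.

```bash
python3 -m jog '[{"grip":1,"tx":0,"ty":0,"tz":0.1,"twist":0},{"grip":0.2,"tx":0,"ty":0,"tz":0.1,"twist":0},{"grip":0,"tx":0,"ty":0,"tz":0.1,"twist":0},{"grip":0,"tx":0,"ty":0,"tz":0.1,"twist":0},{"grip":0,"tx":0,"ty":0,"tz":-4,"twist":0},{"grip":0,"tx":0,"ty":0,"tz":-8,"twist":0},{"grip":0,"tx":0,"ty":0,"tz":-11,"twist":0},{"grip":0,"tx":0,"ty":0,"tz":-11,"twist":0}]' 20; python3 ringfit.py; python3 plan.py 454,153,125,15.5 454,153,52,15.5
```

```text
time: 15.1
tool_pos: [0.4908, -0.1484, 0.1444]
tcp_rot: [0.005, -0.135, 0.991, -0.002]
wrist_force: [0.6, -0.8, 0.6]
opening: 0.0856
gripper_force: 0.0
0
t 15.2 p [ 489.6 -148.   141.7] yaw 105.54 tilt [ 0.0079 -0.0024] q1,6 [-0.29 -0.56] F [-1.   0.2 -0.4] open 85.6 g 0
454,153,125,15.5 -> [-4.62 29.96  1.57] twist 1.571 rows 12.6
454,153,52,15.5 -> [-4.57 29.99  8.86] twist 1.571 rows 1.8Traceback (most recent call last):
  File "ringfit.py", line 10, in <module>
    a=X[rng.choice(len(X),3,False)];n=np.cross(a[1]-a[0],a[2]-a[0]);n/=np.linalg.norm(n)+1e-12
        ~~~~~~~~~~^^^^^^^^^^^^^^^^
  File "numpy/random/_generator.pyx", line 864, in numpy.random._generator.Generator.choice
ValueError: a must be a positive integer unless no samples are taken
```

```bash
python3 -m jog '[{"grip":0,"tx":-4.6,"ty":30,"tz":1.5,"twist":1.571},{"grip":0,"tx":-4.6,"ty":30,"tz":1.5,"twist":1.571},{"grip":0,"tx":-4.6,"ty":30,"tz":1.5,"twist":1.571},{"grip":0,"tx":-4.6,"ty":30,"tz":1.5,"twist":1.571},{"grip":0,"tx":-4.6,"ty":30,"tz":1.5,"twist":1.571},{"grip":0,"tx":-4.6,"ty":30,"tz":1.5,"twist":1.571},{"grip":0,"tx":-4.6,"ty":30,"tz":1.5,"twist":1.571},{"grip":0,"tx":-4.6,"ty":30,"tz":1.5,"twist":1.571},{"grip":0,"tx":-4.6,"ty":30,"tz":1.5,"twist":1.571},{"grip":0,"tx":-4.6,"ty":30,"tz":1.5,"twist":1.571},{"grip":0,"tx":-4.6,"ty":30,"tz":1.5,"twist":1.571},{"grip":0,"tx":-4.6,"ty":30,"tz":1.5,"twist":1.571},{"grip":0,"tx":-4.6,"ty":30,"tz":1.5,"twist":1.571},{"grip":0,"tx":-4.6,"ty":30,"tz":1.5,"twist":1.571},{"grip":0,"tx":-4.6,"ty":30,"tz":1.5,"twist":1.571}]' 20; python3 plan.py 454.5,153,52,15.5
python3 - <<'E'
from h import *
s=np.load("scene0.npz")["D"]
im,D=get_image("scene");Q=cloud("scene",D);h=cv2.cvtColor(im,cv2.COLOR_RGB2HSV)
m=(np.linalg.norm(Q[...,:2]-[.486,-.147],axis=-1)<.03)&(np.linalg.norm(Q[...,:2]-[.486,-.147],axis=-1)>.014)&(Q[...,2]>.03)&(Q[...,2]<.06)
X=Q[m];k=np.linalg.lstsq(np.c_[X[:,:2]-X[:,:2].mean(0),np.ones(len(X))],X[:,2],rcond=None)[0];print(len(X),"z,slope",k)
E
```

```text
time: 16.4
tool_pos: [0.4496, 0.1542, 0.1216]
tcp_rot: [-0.0, 0.606, 0.796, -0.001]
wrist_force: [-0.6, -0.2, -0.4]
opening: 0.0858
gripper_force: 0.0
t 16.4 p [449.6 154.2 121.6] yaw 15.43 tilt [-0.0012 -0.0004] q1,6 [0.33 1.63] F [-0.6 -0.2 -0.4] open 85.8 g 0
454.5,153,52,15.5 -> [-0.25  0.44  6.96] twist -0.001 rows 1.7
213 z,slope [-0.03088051  0.01239226  0.04415688]
```

The large spacer is home, with its top at z = 44.2 mm and level. Next is the medium.

```bash
python3 -m jog '[{"grip":0,"tx":-0.25,"ty":0.44,"tz":3.5,"twist":0},{"grip":0,"tx":-0.25,"ty":0.44,"tz":5.5,"twist":0},{"grip":0,"tx":-0.25,"ty":0.44,"tz":6.4,"twist":0},{"grip":0.1,"tx":-0.25,"ty":0.44,"tz":7,"twist":0},{"grip":0.25,"tx":-0.25,"ty":0.44,"tz":7,"twist":0},{"grip":0.4,"tx":-0.25,"ty":0.44,"tz":7,"twist":0},{"grip":0.7,"tx":-0.25,"ty":0.44,"tz":7,"twist":0},{"grip":1,"tx":-0.25,"ty":0.44,"tz":7,"twist":0},{"grip":1,"tx":-0.25,"ty":0.44,"tz":7,"twist":0}]' 40; python3 plan.py
```

```text
time: 17.2
tool_pos: [0.4557, 0.1532, 0.0535]
tcp_rot: [0.0, 0.605, 0.796, 0.0]
wrist_force: [-2.4, -1.8, 6.9]
opening: 0.0506
gripper_force: 41.9
t 17.2 p [455.7 153.2  53.5] yaw 15.54 tilt [0.0013 0.0002] q1,6 [0.32 1.62] F [-2.4 -1.8  6.9] open 50.6 g 42
```

```bash
python3 -m jog '[{"grip":1,"tx":-0.5,"ty":0,"tz":-0.87,"twist":0},{"grip":1,"tx":-1,"ty":0,"tz":-1.73,"twist":0},{"grip":1,"tx":-1.5,"ty":0,"tz":-4,"twist":0},{"grip":1,"tx":-6,"ty":0,"tz":-5,"twist":0},{"grip":1,"tx":-10,"ty":0,"tz":-5,"twist":0},{"grip":1,"tx":-10,"ty":0,"tz":-5,"twist":0}]' 40; python3 plan.py 468,35.5,60,15.5 468,35.5,5,15.5
```

```text
time: 17.7
tool_pos: [0.4852, 0.0514, 0.1047]
tcp_rot: [0.003, 0.607, 0.795, 0.0]
wrist_force: [-0.6, -0.1, -2.4]
opening: 0.0501
gripper_force: 42.1
t 17.7 p [485.2  51.4 104.7] yaw 15.23 tilt [ 0.0052 -0.0033] q1,6 [0.11 1.41] F [-0.6 -0.1 -2.4] open 50.1 g 42
468,35.5,60,15.5 -> [-1.06 -2.09  4.47] twist -0.005 rows 1.2
468,35.5,5,15.5 -> [-1.04 -2.12  9.97] twist -0.005 rows 1.3
```

```bash
python3 -m jog '[{"grip":1,"tx":-1.05,"ty":-2.1,"tz":4.5,"twist":0},{"grip":1,"tx":-1.05,"ty":-2.1,"tz":7,"twist":0},{"grip":1,"tx":-1.05,"ty":-2.1,"tz":8.6,"twist":0},{"grip":1,"tx":-1.05,"ty":-2.1,"tz":9.2,"twist":0},{"grip":1,"tx":-1.05,"ty":-2.1,"tz":9.6,"twist":0},{"grip":1,"tx":-1.05,"ty":-2.1,"tz":10,"twist":0},{"grip":1,"tx":-1.05,"ty":-2.1,"tz":10.2,"twist":0},{"grip":1,"tx":-1.05,"ty":-2.1,"tz":10.2,"twist":0}]' 20; python3 plan.py
```

```text
time: 18.37
tool_pos: [0.4652, 0.0423, 0.0018]
tcp_rot: [-0.001, 0.605, 0.796, 0.002]
wrist_force: [-3.4, 4.6, 8.5]
opening: 0.0505
gripper_force: 44.6
t 18.4 p [465.2  42.3   1.8] yaw 15.55 tilt [0.0007 0.0032] q1,6 [0.09 1.39] F [-3.4  4.6  8.5] open 50.5 g 45
```

```bash
python3 -m jog '[{"grip":0.1,"tx":0,"ty":0,"tz":0,"twist":0},{"grip":0.1,"tx":0,"ty":0,"tz":0.2,"twist":0},{"grip":0.1,"tx":0,"ty":0,"tz":0.3,"twist":0},{"grip":0.4,"tx":0,"ty":0,"tz":0.3,"twist":0},{"grip":1,"tx":0,"ty":0,"tz":0.3,"twist":0},{"grip":1,"tx":0,"ty":0,"tz":0.3,"twist":0},{"grip":1,"tx":0,"ty":0,"tz":0.3,"twist":0}]' 20; python3 plan.py
```

```text
time: 18.95
tool_pos: [0.4648, 0.0409, -0.0022]
tcp_rot: [0.0, 0.605, 0.796, 0.0]
wrist_force: [-0.9, -0.1, 5.4]
opening: 0.0517
gripper_force: 20.2
t 18.9 p [464.8  40.9  -2.2] yaw 15.52 tilt [ 0.0003 -0.0001] q1,6 [0.09 1.39] F [-0.9 -0.1  5.4] open 51.7 g 20
```

```bash
python3 -m jog '[{"grip":0.1,"tx":0,"ty":0,"tz":0,"twist":0},{"grip":0.1,"tx":0,"ty":0,"tz":-0.2,"twist":0},{"grip":0.1,"tx":0,"ty":0,"tz":-0.2,"twist":-1.571},{"grip":0.1,"tx":0,"ty":0,"tz":-0.2,"twist":-1.571},{"grip":0.1,"tx":0,"ty":0,"tz":-0.2,"twist":-1.571},{"grip":0.1,"tx":0,"ty":0,"tz":-0.2,"twist":-1.571},{"grip":0.1,"tx":0,"ty":0,"tz":-0.2,"twist":-1.571},{"grip":0.1,"tx":0,"ty":0,"tz":-0.2,"twist":-1.571},{"grip":0.1,"tx":0,"ty":0,"tz":-0.2,"twist":-1.571},{"grip":0.1,"tx":0,"ty":0,"tz":-0.2,"twist":-1.571},{"grip":0.1,"tx":0,"ty":0,"tz":-0.2,"twist":-1.571},{"grip":0.1,"tx":0,"ty":0,"tz":-0.2,"twist":-1.571},{"grip":0.1,"tx":0,"ty":0,"tz":-0.1,"twist":-1.571},{"grip":0.1,"tx":0,"ty":0,"tz":0,"twist":-1.571},{"grip":0.4,"tx":0,"ty":0,"tz":0,"twist":-1.571},{"grip":1,"tx":0,"ty":0,"tz":0,"twist":-1.571},{"grip":1,"tx":0,"ty":0,"tz":0,"twist":-1.571},{"grip":1,"tx":0,"ty":0,"tz":0,"twist":-1.571},{"grip":1,"tx":0,"ty":0,"tz":0,"twist":-1.571}]' 40; python3 plan.py 468,35.5,110,105.5 486,-146.8,110,105.5
```

```text
time: 20.53
tool_pos: [0.4645, 0.0413, -0.0023]
tcp_rot: [-0.0, -0.134, 0.991, 0.0]
wrist_force: [-1.7, 1.3, 5.7]
opening: 0.0498
gripper_force: 41.9
t 20.5 p [464.5  41.3  -2.3] yaw 105.43 tilt [-0.0001  0.0006] q1,6 [ 0.09 -0.18] F [-1.7  1.3  5.7] open 49.8 g 42
468,35.5,110,105.5 -> [ -0.19  -0.65 -11.23] twist -0.001 rows 2.7
486,-146.8,110,105.5 -> [  2.93 -18.7  -11.24] twist -0.001 rows 4.4
```

```bash
python3 -m jog '[{"grip":1,"tx":0,"ty":0,"tz":-4,"twist":0},{"grip":1,"tx":0,"ty":0,"tz":-8,"twist":0},{"grip":1,"tx":0,"ty":0,"tz":-10,"twist":0},{"grip":1,"tx":2.93,"ty":-18.7,"tz":-10,"twist":0},{"grip":1,"tx":2.93,"ty":-18.7,"tz":-10,"twist":0},{"grip":1,"tx":2.93,"ty":-18.7,"tz":-10,"twist":0},{"grip":1,"tx":2.93,"ty":-18.7,"tz":-10,"twist":0},{"grip":1,"tx":2.93,"ty":-18.7,"tz":-10,"twist":0},{"grip":1,"tx":2.93,"ty":-18.7,"tz":-9.5,"twist":0},{"grip":1,"tx":2.93,"ty":-18.7,"tz":-9.5,"twist":0},{"grip":1,"tx":2.93,"ty":-18.7,"tz":-9.5,"twist":0},{"grip":1,"tx":2.93,"ty":-18.7,"tz":-9.5,"twist":0},{"grip":1,"tx":2.93,"ty":-18.7,"tz":-9.5,"twist":0},{"grip":1,"tx":2.93,"ty":-18.7,"tz":-9.5,"twist":0}]' 40; python3 plan.py 486,-146.8,75,105.5
python3 - <<'E'
from h import *
p=sense()["tool_pos"]
im,D=get_image("scene");Q=cloud("scene",D);h=cv2.cvtColor(im,cv2.COLOR_RGB2HSV)
m=(h[...,0]<32)&(h[...,0]>10)&(h[...,1]>90)&(h[...,2]>90)&(np.linalg.norm(Q[...,:2]-p[:2],axis=-1)<.05)
X=Q[m];X=X[X[:,2]>X[:,2].max()-.008];c=X.mean(0);k=np.linalg.svd(X-c)[2][2];print(len(X),c,k*np.sign(k[2]))
E
```

```text
time: 21.7
tool_pos: [0.4864, -0.146, 0.0925]
tcp_rot: [-0.0, -0.136, 0.991, 0.0]
wrist_force: [-0.6, -0.4, -2.2]
opening: 0.0495
gripper_force: 43.4
t 21.7 p [ 486.4 -146.    92.5] yaw 105.62 tilt [-0.      0.0001] q1,6 [-0.29 -0.56] F [-0.6 -0.4 -2.2] open 49.5 g 43
486,-146.8,75,105.5 -> [ 0.06 -0.07  1.75] twist 0.002 rows 0.4
4 [ 0.50557032 -0.16884022  0.15958168] [-0.48062265 -0.046521    0.87569268]
```

```bash
python3 -m jog '[{"grip":1,"tx":0.05,"ty":-0.06,"tz":0.3,"twist":0},{"grip":1,"tx":0.05,"ty":-0.06,"tz":0.7,"twist":0},{"grip":1,"tx":0.05,"ty":-0.06,"tz":1.1,"twist":0},{"grip":1,"tx":0.05,"ty":-0.06,"tz":1.4,"twist":0},{"grip":1,"tx":0.05,"ty":-0.06,"tz":1.7,"twist":0},{"grip":1,"tx":0.05,"ty":-0.06,"tz":1.7,"twist":0}]' 40; python3 plan.py 486,-146.8,42.5,105.5
```

```text
time: 22.25
tool_pos: [0.4855, -0.1475, 0.0745]
tcp_rot: [-0.001, -0.135, 0.991, 0.0]
wrist_force: [-0.5, 1.0, -1.6]
opening: 0.0492
gripper_force: 43.4
t 22.2 p [ 485.5 -147.5   74.5] yaw 105.53 tilt [-0.0013  0.0004] q1,6 [-0.3  -0.57] F [-0.5  1.  -1.6] open 49.2 g 43
486,-146.8,42.5,105.5 -> [-0.07  0.05  3.2 ] twist 0.001 rows 0.8
```

```bash
python3 -m jog '[{"grip":1,"tx":-0.03,"ty":0.03,"tz":1,"twist":0},{"grip":1,"tx":-0.03,"ty":0.03,"tz":2,"twist":0},{"grip":1,"tx":-0.03,"ty":0.03,"tz":2.8,"twist":0},{"grip":1,"tx":-0.03,"ty":0.03,"tz":3.1,"twist":0},{"grip":1,"tx":-0.03,"ty":0.03,"tz":3.2,"twist":0},{"grip":1,"tx":-0.03,"ty":0.03,"tz":3.2,"twist":0}]' 40; python3 plan.py 486,-146.8,42,105.5
```

```text
time: 22.75
tool_pos: [0.4861, -0.1473, 0.0429]
tcp_rot: [-0.0, -0.135, 0.991, 0.0]
wrist_force: [-0.2, -0.5, -0.6]
opening: 0.0495
gripper_force: 43.3
t 22.8 p [ 486.1 -147.3   42.9] yaw 105.54 tilt [-0.0008  0.0002] q1,6 [-0.29 -0.57] F [-0.2 -0.5 -0.6] open 49.5 g 43
486,-146.8,42,105.5 -> [-0.01  0.05  0.09] twist 0.001 rows 0.0
```

Nearly home. I'll release it and go to the small ring, whose grasp target is about (550.5, 180).

```bash
python3 -m jog '[{"grip":1,"tx":0,"ty":0,"tz":0.05,"twist":0},{"grip":0.3,"tx":0,"ty":0,"tz":0.05,"twist":0},{"grip":0,"tx":0,"ty":0,"tz":0.05,"twist":0},{"grip":0,"tx":0,"ty":0,"tz":-0.3,"twist":0},{"grip":0,"tx":0,"ty":0,"tz":-4,"twist":0},{"grip":0,"tx":0,"ty":0,"tz":-8,"twist":0},{"grip":0,"tx":0,"ty":0,"tz":-8,"twist":0}]' 20; python3 plan.py 550.5,180,125,15.5
```

```text
time: 23.33
tool_pos: [0.4908, -0.1487, 0.1307]
tcp_rot: [0.005, -0.135, 0.991, -0.002]
wrist_force: [1.6, -1.1, 0.5]
opening: 0.0853
gripper_force: 0.0
t 23.3 p [ 490.8 -148.7  130.7] yaw 105.54 tilt [ 0.01   -0.0031] q1,6 [-0.29 -0.57] F [ 1.6 -1.1  0.5] open 85.3 g 0
550.5,180,125,15.5 -> [-14.55  30.07   0.53] twist 1.571 rows 12.6
```

```bash
python3 -m jog '[{"grip":0,"tx":-14.55,"ty":30,"tz":0.5,"twist":1.571},{"grip":0,"tx":-14.55,"ty":30,"tz":0.5,"twist":1.571},{"grip":0,"tx":-14.55,"ty":30,"tz":0.5,"twist":1.571},{"grip":0,"tx":-14.55,"ty":30,"tz":0.5,"twist":1.571},{"grip":0,"tx":-14.55,"ty":30,"tz":0.5,"twist":1.571},{"grip":0,"tx":-14.55,"ty":30,"tz":0.5,"twist":1.571},{"grip":0,"tx":-14.55,"ty":30,"tz":0.5,"twist":1.571},{"grip":0,"tx":-14.55,"ty":30,"tz":0.5,"twist":1.571},{"grip":0.2,"tx":-14.55,"ty":30,"tz":0.5,"twist":1.571},{"grip":0.2,"tx":-14.55,"ty":30,"tz":0.5,"twist":1.571},{"grip":0.2,"tx":-14.55,"ty":30,"tz":0.5,"twist":1.571},{"grip":0.2,"tx":-14.55,"ty":30,"tz":0.5,"twist":1.571},{"grip":0.2,"tx":-14.55,"ty":30,"tz":0.5,"twist":1.571},{"grip":0.2,"tx":-14.55,"ty":30,"tz":0.5,"twist":1.571},{"grip":0.2,"tx":-14.55,"ty":30,"tz":0.5,"twist":1.571}]' 20; python3 plan.py 550.5,180,54,15.5
python3 - <<'E'
from h import *
im,D=get_image("scene");Q=cloud("scene",D)
r=np.linalg.norm(Q[...,:2]-[.486,-.147],axis=-1);m=(r<.025)&(r>.013)&(Q[...,2]>.045)&(Q[...,2]<.075)
X=Q[m];k=np.linalg.lstsq(np.c_[X[:,:2]-X[:,:2].mean(0),np.ones(len(X))],X[:,2],rcond=None)[0];print(len(X),"z,slope",k,np.median(X[:,2]))
save(cv2.resize(im[150:290,140:340],None,fx=4,fy=4),"two.png")
E
```

```text
time: 24.58
tool_pos: [0.5464, 0.1809, 0.119]
tcp_rot: [0.0, 0.605, 0.796, 0.0]
wrist_force: [-0.2, -0.7, 0.4]
opening: 0.0681
gripper_force: 0.0
t 24.6 p [546.4 180.9 119. ] yaw 15.48 tilt [0.0008 0.0003] q1,6 [0.32 1.62] F [-0.2 -0.7  0.4] open 68.1 g 0
550.5,180,54,15.5 -> [-0.19  0.36  6.5 ] twist -0.000 rows 1.6
138 z,slope [-0.06055215  0.01729752  0.05770925] 0.05840464608012513
```

View pics/two.png

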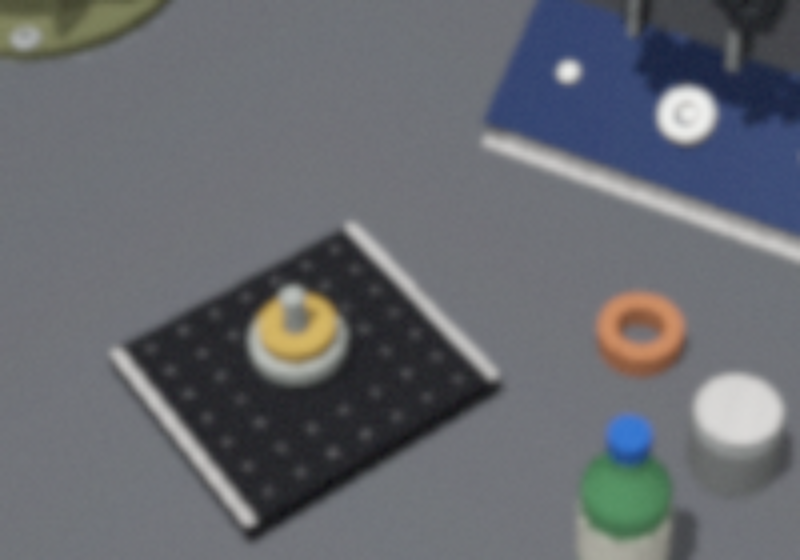

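Steel and brass are stacked flat on the spindle at crop (295,335), with the brass top at z = 58 mm. Now the small one.

```bash
python3 -m jog '[{"grip":0.2,"tx":-0.19,"ty":0.36,"tz":3.5,"twist":0},{"grip":0.2,"tx":-0.19,"ty":0.36,"tz":5.5,"twist":0},{"grip":0.2,"tx":-0.19,"ty":0.36,"tz":6.2,"twist":0},{"grip":0.3,"tx":-0.19,"ty":0.36,"tz":6.5,"twist":0},{"grip":0.45,"tx":-0.19,"ty":0.36,"tz":6.5,"twist":0},{"grip":0.6,"tx":-0.19,"ty":0.36,"tz":6.5,"twist":0},{"grip":1,"tx":-0.19,"ty":0.36,"tz":6.5,"twist":0},{"grip":1,"tx":-0.19,"ty":0.36,"tz":6.5,"twist":0},{"grip":1,"tx":-0.19,"ty":0.36,"tz":6.5,"twist":0}]' 30; python3 plan.py
```

```text
time: 25.38
tool_pos: [0.5511, 0.1802, 0.0547]
tcp_rot: [0.001, 0.605, 0.796, 0.001]
wrist_force: [-0.4, -0.8, 3.9]
opening: 0.039
gripper_force: 30.5
t 25.4 p [551.1 180.2  54.7] yaw 15.54 tilt [0.0021 0.0007] q1,6 [0.32 1.62] F [-0.4 -0.8  3.9] open 39.0 g 31
```

```bash
python3 -m jog '[{"grip":1,"tx":-0.5,"ty":0,"tz":-0.87,"twist":0},{"grip":1,"tx":-1,"ty":0,"tz":-1.73,"twist":0},{"grip":1,"tx":-1.5,"ty":0,"tz":-4,"twist":0},{"grip":1,"tx":-5,"ty":-3,"tz":-5,"twist":0},{"grip":1,"tx":-9,"ty":-6,"tz":-5,"twist":0},{"grip":1,"tx":-11.5,"ty":-11,"tz":-5,"twist":0},{"grip":1,"tx":-11.5,"ty":-11,"tz":-5,"twist":0},{"grip":1,"tx":-11.5,"ty":-11,"tz":-5,"twist":0}]' 30; python3 plan.py 468,35.5,60,15.5 468,35.5,5,15.5
```

```text
time: 26.05
tool_pos: [0.4704, 0.0357, 0.1038]
tcp_rot: [-0.001, 0.607, 0.795, -0.002]
wrist_force: [0.5, -1.1, -1.0]
opening: 0.0386
gripper_force: 30.5
t 26.1 p [470.4  35.7 103.8] yaw 15.29 tilt [-0.0035 -0.0023] q1,6 [0.08 1.38] F [ 0.5 -1.1 -1. ] open 38.6 g 30
468,35.5,60,15.5 -> [ 0.05 -0.22  4.38] twist -0.004 rows 1.1
468,35.5,5,15.5 -> [ 0.05 -0.2   9.88] twist -0.004 rows 1.3
```

```bash
python3 -m jog '[{"grip":1,"tx":0,"ty":0,"tz":4,"twist":0},{"grip":1,"tx":0,"ty":0,"tz":7,"twist":0},{"grip":1,"tx":0,"ty":0,"tz":8.8,"twist":0},{"grip":1,"tx":0,"ty":0,"tz":9.3,"twist":0},{"grip":1,"tx":0,"ty":0,"tz":9.7,"twist":0},{"grip":1,"tx":0,"ty":0,"tz":10.1,"twist":0},{"grip":1,"tx":0,"ty":0,"tz":10.1,"twist":0},{"grip":0.3,"tx":0,"ty":0,"tz":10.1,"twist":0},{"grip":0.3,"tx":0,"ty":0,"tz":10.2,"twist":0},{"grip":0.3,"tx":0,"ty":0,"tz":10.4,"twist":0},{"grip":0.6,"tx":0,"ty":0,"tz":10.4,"twist":0},{"grip":1,"tx":0,"ty":0,"tz":10.4,"twist":0},{"grip":1,"tx":0,"ty":0,"tz":10.4,"twist":0},{"grip":1,"tx":0,"ty":0,"tz":10.4,"twist":0}]' 20; python3 plan.py
python3 - <<'E'
from h import *
im,D=get_image("scene");save(cv2.resize(im[150:270,200:360],None,fx=5,fy=5),"sm.png")
E
```

```text
time: 27.22
tool_pos: [0.475, 0.0395, -0.0003]
tcp_rot: [0.0, 0.605, 0.796, 0.0]
wrist_force: [-0.7, -0.4, 5.7]
opening: 0.0393
gripper_force: 19.8
t 27.2 p [ 4.75e+02  3.95e+01 -3.00e-01] yaw 15.53 tilt [ 0.0002 -0.0001] q1,6 [0.08 1.38] F [-0.7 -0.4  5.7] open 39.3 g 20
```

View pics/sm.png

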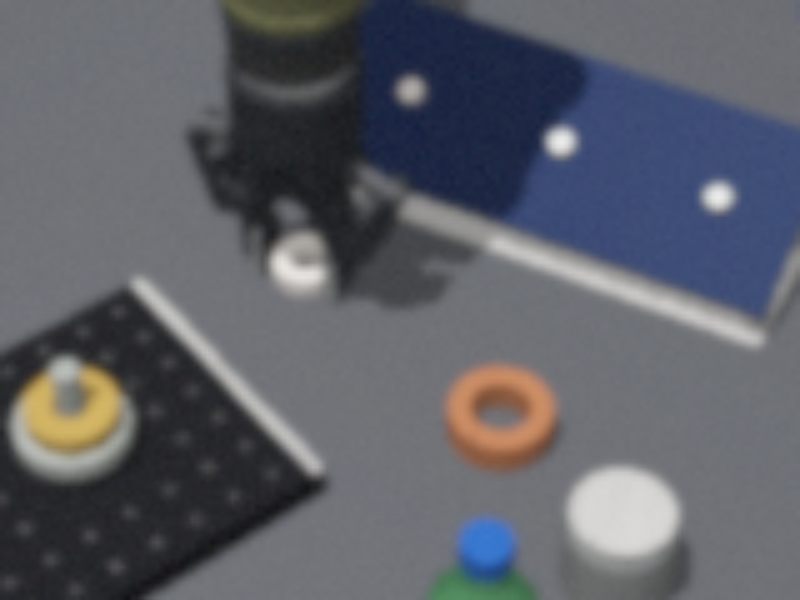

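The small ring lies flat between the fingers at crop (300,260). I'll do the second pinch at 90°.

```bash
python3 -m jog '[{"grip":0.25,"tx":0,"ty":0,"tz":0,"twist":0},{"grip":0.25,"tx":0,"ty":0,"tz":-0.2,"twist":0},{"grip":0.25,"tx":0,"ty":0,"tz":-0.2,"twist":-1.571},{"grip":0.25,"tx":0,"ty":0,"tz":-0.2,"twist":-1.571},{"grip":0.25,"tx":0,"ty":0,"tz":-0.2,"twist":-1.571},{"grip":0.25,"tx":0,"ty":0,"tz":-0.2,"twist":-1.571},{"grip":0.25,"tx":0,"ty":0,"tz":-0.2,"twist":-1.571},{"grip":0.25,"tx":0,"ty":0,"tz":-0.2,"twist":-1.571},{"grip":0.25,"tx":0,"ty":0,"tz":-0.2,"twist":-1.571},{"grip":0.25,"tx":0,"ty":0,"tz":-0.2,"twist":-1.571},{"grip":0.25,"tx":0,"ty":0,"tz":-0.2,"twist":-1.571},{"grip":0.25,"tx":0,"ty":0,"tz":-0.2,"twist":-1.571},{"grip":0.25,"tx":0,"ty":0,"tz":-0.1,"twist":-1.571},{"grip":0.25,"tx":0,"ty":0,"tz":0,"twist":-1.571},{"grip":0.4,"tx":0,"ty":0,"tz":0,"twist":-1.571},{"grip":0.5,"tx":0,"ty":0,"tz":0,"twist":-1.571},{"grip":0.7,"tx":0,"ty":0,"tz":0,"twist":-1.571},{"grip":1,"tx":0,"ty":0,"tz":0,"twist":-1.571},{"grip":1,"tx":0,"ty":0,"tz":0,"twist":-1.571},{"grip":1,"tx":0,"ty":0,"tz":0,"twist":-1.571}]' 30; python3 plan.py 486,-146.8,100,105.5
```

```text
time: 28.93
tool_pos: [0.4749, 0.0396, -0.0005]
tcp_rot: [0.0, -0.135, 0.991, 0.0]
wrist_force: [-1.1, 0.1, 3.1]
opening: 0.0381
gripper_force: 30.5
t 28.9 p [474.9  39.6  -0.5] yaw 105.48 tilt [-0.      0.0001] q1,6 [ 0.08 -0.19] F [-1.1  0.1  3.1] open 38.1 g 30
486,-146.8,100,105.5 -> [  3.9  -18.26 -10.05] twist -0.000 rows 5.1
```

```bash
python3 -m jog '[{"grip":1,"tx":0,"ty":0,"tz":-4,"twist":0},{"grip":1,"tx":0,"ty":0,"tz":-8,"twist":0},{"grip":1,"tx":0,"ty":0,"tz":-10,"twist":0},{"grip":1,"tx":3.9,"ty":-18.3,"tz":-10,"twist":0},{"grip":1,"tx":3.9,"ty":-18.3,"tz":-10,"twist":0},{"grip":1,"tx":3.9,"ty":-18.3,"tz":-10,"twist":0},{"grip":1,"tx":3.9,"ty":-18.3,"tz":-10,"twist":0},{"grip":1,"tx":3.9,"ty":-18.3,"tz":-10,"twist":0},{"grip":1,"tx":3.9,"ty":-18.3,"tz":-9.5,"twist":0},{"grip":1,"tx":3.9,"ty":-18.3,"tz":-9.5,"twist":0},{"grip":1,"tx":3.9,"ty":-18.3,"tz":-9.5,"twist":0},{"grip":1,"tx":3.9,"ty":-18.3,"tz":-9.5,"twist":0},{"grip":1,"tx":3.9,"ty":-18.3,"tz":-9.5,"twist":0},{"grip":1,"tx":3.9,"ty":-18.3,"tz":-9.5,"twist":0}]' 30; python3 plan.py 486,-146.8,76,105.5; python3 ringfit.py
```

```text
time: 30.1
tool_pos: [0.4865, -0.1462, 0.0945]
tcp_rot: [0.0, -0.136, 0.991, 0.0]
wrist_force: [-0.4, 0.8, -0.5]
opening: 0.0378
gripper_force: 30.7
t 30.1 p [ 486.5 -146.2   94.5] yaw 105.63 tilt [0.0001 0.    ] q1,6 [-0.29 -0.56] F [-0.4  0.8 -0.5] open 37.8 g 31
486,-146.8,76,105.5 -> [ 0.06 -0.05  1.85] twist 0.002 rows 0.4
129
61 c [ 0.4902 -0.1431  0.1096] n [-0.011 -0.002  1.   ] tilt 0.6 ext [0.036 0.039 0.004] tcp [ 0.4865 -0.1462  0.0945]
```

Level; I'll thread it.

```bash
python3 -m jog '[{"grip":1,"tx":0.05,"ty":-0.05,"tz":0.3,"twist":0},{"grip":1,"tx":0.05,"ty":-0.05,"tz":0.7,"twist":0},{"grip":1,"tx":0.05,"ty":-0.05,"tz":1.1,"twist":0},{"grip":1,"tx":0.05,"ty":-0.05,"tz":1.4,"twist":0},{"grip":1,"tx":0.05,"ty":-0.05,"tz":1.8,"twist":0},{"grip":1,"tx":0.05,"ty":-0.05,"tz":1.8,"twist":0}]' 30; python3 plan.py 486,-146.8,58.2,105.5
```

```text
time: 30.65
tool_pos: [0.4853, -0.1476, 0.0754]
tcp_rot: [-0.001, -0.135, 0.991, 0.0]
wrist_force: [0.8, 0.4, -0.8]
opening: 0.0381
gripper_force: 30.7
t 30.6 p [ 485.3 -147.6   75.4] yaw 105.53 tilt [-0.0014  0.0004] q1,6 [-0.3  -0.57] F [ 0.8  0.4 -0.8] open 38.1 g 31
486,-146.8,58.2,105.5 -> [-0.09  0.06  1.72] twist 0.001 rows 0.4
```

```bash
python3 -m jog '[{"grip":1,"tx":-0.04,"ty":0.03,"tz":0.6,"twist":0},{"grip":1,"tx":-0.04,"ty":0.03,"tz":1.2,"twist":0},{"grip":1,"tx":-0.04,"ty":0.03,"tz":1.6,"twist":0},{"grip":1,"tx":-0.04,"ty":0.03,"tz":1.7,"twist":0},{"grip":1,"tx":-0.04,"ty":0.03,"tz":1.7,"twist":0}]' 30; python3 plan.py
python3 -m jog '[{"grip":0.5,"tx":0,"ty":0,"tz":0,"twist":0},{"grip":0.2,"tx":0,"ty":0,"tz":0,"twist":0},{"grip":0.1,"tx":0,"ty":0,"tz":-0.3,"twist":0},{"grip":0,"tx":0,"ty":0,"tz":-3,"twist":0},{"grip":0,"tx":0,"ty":0,"tz":-7,"twist":0},{"grip":0,"tx":0,"ty":6,"tz":-10,"twist":0},{"grip":0,"tx":0,"ty":12,"tz":-10,"twist":0},{"grip":0,"tx":0,"ty":20,"tz":-10,"twist":0},{"grip":0,"tx":0,"ty":20,"tz":-10,"twist":0},{"grip":0,"tx":0,"ty":20,"tz":-10,"twist":0},{"grip":0,"tx":0,"ty":20,"tz":-10,"twist":0},{"grip":0,"tx":0,"ty":20,"tz":-10,"twist":0}]' 20
python3 - <<'E'
from h import *
im,D=get_image("scene");Q=cloud("scene",D)
r=np.linalg.norm(Q[...,:2]-[.486,-.147],axis=-1)
for a,b in((.011,.019),(.021,.0255),(.027,.031)):
    m=(r<b)&(r>a)&(Q[...,2]>.035)&(Q[...,2]<.09);print(m.sum(),np.percentile(Q[m][:,2],[10,50,90]).round(4))
save(cv2.resize(im[100:300,130:380],None,fx=3,fy=3),"fin.png")
E
```

```text
time: 31.07
tool_pos: [0.4859, -0.1472, 0.0588]
tcp_rot: [-0.0, -0.135, 0.991, 0.0]
wrist_force: [-1.0, 0.2, 0.5]
opening: 0.0378
gripper_force: 30.7
t 31.1 p [ 485.9 -147.2   58.8] yaw 105.54 tilt [-0.0009  0.0003] q1,6 [-0.29 -0.57] F [-1.   0.2  0.5] open 37.8 g 31
time: 32.07
tool_pos: [0.4326, 0.0471, 0.1602]
tcp_rot: [0.001, -0.137, 0.991, -0.0]
wrist_force: [0.6, -0.5, -0.1]
opening: 0.0853
gripper_force: 0.0
79 [0.0619 0.0718 0.0744]
82 [0.0447 0.0582 0.0683]
85 [0.0384 0.0451 0.0581]
```

View pics/fin.png

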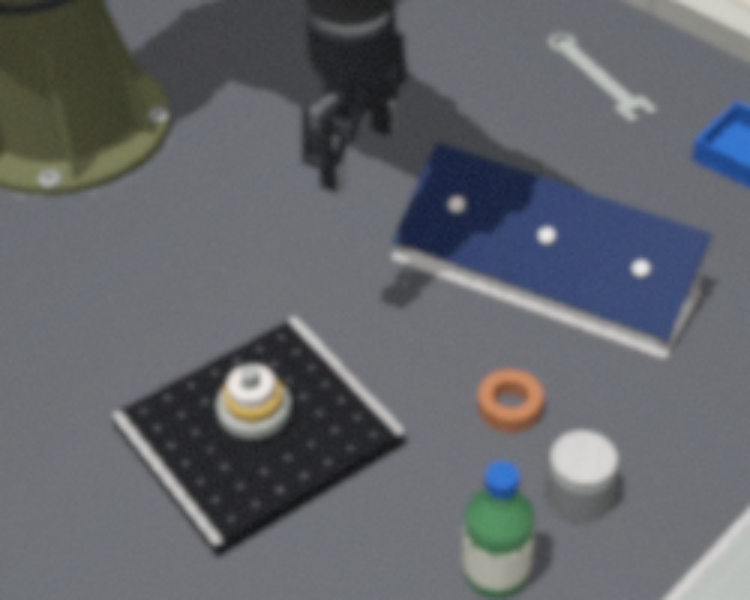

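The final crop shows the stack at (253,398), steel, brass, then white. Top heights are about 45, 58 and 72 mm, as expected. The fingers are clear and the other things have not moved.

```bash
python3 -c "from rig import *; print(finish_job())"
```

```text
the job is handed in; nothing more can be done
None
```

I loaded all three spacers flat and fully home on the spindle (large, medium, small on top), let go of them, left the other things where they were, and handed the job in after about 32 s of the 72 s allowed.

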